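# Find the unlocked waste flap at the tattoo station and push it open

### The arm

A 7-joint arm with a two-finger parallel gripper is mounted at the origin on the work surface. World frame = base frame: x ahead of the robot, y to its left, z up, the work surface at z = 0. Lengths are in m, angles in rad, forces in N, time in s.
With the tool pointing down it reaches from about 0.4 to 0.85 m from the base axis. Payload 10.4 kg.
Tool frame: the origin (TCP) lies between the finger pads; the fingertips stand manip.finger_overhang ahead of it and the grasp point (between the pads) lies 11 mm behind it (manip.finger_overhang is the distance from the TCP to the fingertips, in m); x points along the fingers, z is the direction in which the jaws open and shut, and the axes are right-handed (so a half turn about x gives the same grasp; the last joint's range is limited). The gripper opens to 85 mm and grips with 20 to 120 N. Pads are 22 mm wide; open, the fingers measure 114 mm over their backs; the gripper's body (76 mm by 85 mm) begins 54 mm behind the grasp point. The pads swing forward as they close: fully open they stand 13 mm farther back than shut.
Start: joints at [-1.297, 0.332, -0.065, 1.46, 0.022, 1.35, -0.088], TCP at [0.183, 0.598, 0.239] pointing down, gripper open.
Joint ranges: [-2.6, 2.6], [-0.5, 2.12], [-1.47, 1.34], [0.16, 2.42], [-1.27, 4.41], [0.06, 2.06], [-2.6, 2.6]. Speed limits (rad/s): [2.22, 2.22, 2.79, 2.79, 3.14, 3.14, 3.14].

### API

Orientations are given as a unit quaternion [x, y, z, w].
In Python, from workcell import get_obs, camera, workorder, manip gives the robot as it stands. The module is installed in compiled form; this text tells all that it offers.
- The arm moves only by the tool play_rows, never from a script. Its argument "increments" is text: rows parted by semicolons, each of 4 numbers parted by spaces: the shift along the tool's x, y, z in m, then the turn about the tool's x in rad. A call has 1 to 20 rows; each row shifts and turns the pose as measured when the row begins, along the tool's axes as they then stand; what a row does not reach is not made up. A row lasts 1/10 s, in which the tool goes at most 50 mm and 8.59 degrees, less where a joint would pass 70% of its speed; a pose out of reach is approached as far as the arm can. A call is refused whole if a number of a shift passes 0.05 or a number of a turn 0.15, either way. A call with a gripper value outside its range is refused whole. "hand" is the gripper command: -1 is fully open, 1 is shut, values between are in proportion, set as the call begins (left out, the last holds). The fingers move at their own pace and stop on an object; "squeeze" is the grip in N (left out, the last holds). Time passes only in rows, so rows that do not move let the fingers close. It gives the time, the measured TCP pose, the force and the opening at its end, in the units of the state.
- get_obs(): the state, without advancing time (a new reading comes with each control period).
- camera(name): name is "side" or "top" or "wrist"; returns a dict with "img" (420x560x3 uint8, blue, green, red), "fov_y" (degrees; the focal length in pixels is half the picture's height over the tangent of half this angle, whatever the lens; pixels are square), "cx", "cy" (the principal point, pixels), "distortion" ([k1, k2, p1, p2, k3] as OpenCV has them; the pictures are not rectified), "R" (3x3) and "t" (3): a world point X has camera coordinates R X + t; the wrist camera has in their place "tool_from_camera" (4x4, takes a point from camera to tool coordinates, whose origin is the TCP and whose axes are the tool frame's). Camera axes: x right, y down, z forward; pixel columns grow to the right and rows downward; lengths in m; the calibration is good to about 2 mm. A picture is of the moment at which its call begins: read the wrist's pose just before it. There is no depth.
- workorder.hand_in(): hands the job in, once; it reports no verdict.
The state is a dict: "clock": time; "joint_pos": joint angles; "joint_velocities": joint speeds; "tau": joint torques, N m; "position": TCP position; "ee_rot": TCP orientation; "ft_force": force on the tool from outside, world axes, zero at the start; "torque": the same for the moment, N m; "grip_width": opening from 0.0 (shut) to 1.0 (fully open).
Only numpy, scipy, OpenCV 4.12 (cv2) and the standard library are available. Lean on these libraries where they do the work, as an engineer would, in place of code of your own. Each camera call takes 0.05 s, during which the arm holds its last target.

### The job

One of the four identical steel waste flaps in the console is unlocked for this session; the other three are blocked from below. Press the flaps on their orange dots with the fingertips to find the one that rocks, then push its dotted end down until it is fully open and leave it standing open. Grasp and lift nothing, and leave the bottles and other things standing around where they are.

Things in the scene. Friction and masses are not known exactly. Their poses are not given: they have to be found in the camera images.
- console: fixed white waste console, 205 mm deep (x), 420 wide (y), deck 83 mm above the table, turned a little. Origin at table height, mid-width, 95 mm behind its front face; x points to its back (away from the robot), y left, z up. Four identical steel flaps lie flush in the deck in a row along y, 100 mm apart, with a ledge behind them. Any one of the four is the unlocked one
- flap_1 (a joint): tilt of flap 1 (leftmost), rad: 0 shut, grows as the dotted end goes down, open stop 0.85, other way stop -0.12. Flap 111 mm long (console x), 84 wide, 6 thick, see-saw axle across its middle. Blocked: gives under 3 mm at the dot. Unlocked: turns with 3 to 5 N on the dot, stays at any angle it is left at; its chute is empty, over 60 mm deep
- pad_1 (a point): centre of the flat orange dot (26 mm across) on top of flap 1: at deck height (83 mm) when shut, 38 mm from the axle on the robot's side; moves with the flap, axes as the console's when shut. On the unlocked flap a fingertip going straight down here sinks about 25 to 40 mm to the open stop
- flap_2 (a joint): tilt of flap 2 (second from left), rad: 0 shut, grows as the dotted end goes down, open stop 0.85, other way stop -0.12. Flap 111 mm long (console x), 84 wide, 6 thick, see-saw axle across its middle. Blocked: gives under 3 mm at the dot. Unlocked: turns with 3 to 5 N on the dot, stays at any angle it is left at; its chute is empty, over 60 mm deep
- pad_2 (a point): centre of the flat orange dot (26 mm across) on top of flap 2: at deck height (83 mm) when shut, 38 mm from the axle on the robot's side; moves with the flap, axes as the console's when shut. On the unlocked flap a fingertip going straight down here sinks about 25 to 40 mm to the open stop
- flap_3 (a joint): tilt of flap 3 (third from left), rad: 0 shut, grows as the dotted end goes down, open stop 0.85, other way stop -0.12. Flap 111 mm long (console x), 84 wide, 6 thick, see-saw axle across its middle. Blocked: gives under 3 mm at the dot. Unlocked: turns with 3 to 5 N on the dot, stays at any angle it is left at; its chute is empty, over 60 mm deep
- pad_3 (a point): centre of the flat orange dot (26 mm across) on top of flap 3: at deck height (83 mm) when shut, 38 mm from the axle on the robot's side; moves with the flap, axes as the console's when shut. On the unlocked flap a fingertip going straight down here sinks about 25 to 40 mm to the open stop
- flap_4 (a joint): tilt of flap 4 (rightmost), rad: 0 shut, grows as the dotted end goes down, open stop 0.85, other way stop -0.12. Flap 111 mm long (console x), 84 wide, 6 thick, see-saw axle across its middle. Blocked: gives under 3 mm at the dot. Unlocked: turns with 3 to 5 N on the dot, stays at any angle it is left at; its chute is empty, over 60 mm deep
- pad_4 (a point): centre of the flat orange dot (26 mm across) on top of flap 4: at deck height (83 mm) when shut, 38 mm from the axle on the robot's side; moves with the flap, axes as the console's when shut. On the unlocked flap a fingertip going straight down here sinks about 25 to 40 mm to the open stop
- ink_black: bystander: black ink bottle, 30 mm across, 75 mm tall, standing on the console's back ledge; origin at the centre of its underside. Leave alone
- ink_red: bystander: red ink bottle, 30 mm across, 75 mm tall, standing on the console's back ledge; origin at the centre of its underside. Leave alone
- tape: bystander: roll of white tape, 70 mm across, 19 mm high, on the table in front of the console; origin at the centre of its underside. Leave alone
- ointment: bystander: white jar with yellow cap, 56 mm across, 45 mm tall, on the table in front of the console; origin at the centre of its underside. Leave alone
- wash_bottle: bystander: clear bottle with green cap, 54 mm across, 130 mm tall, on the table left of the console; origin at the centre of its underside. Leave alone
- rinse_cup: bystander: open white cup, 66 mm across, 60 mm tall, on the table right of the console; origin at the centre of its underside. Leave alone
- machine: bystander: blue and dark pen-shaped machine lying on its rest, 125 mm long (along its x), 30 mm high, right of the console; origin at the centre of its underside. Leave alone

How it is judged:
At the end, for the whole second after the job is handed in: One flap stands open by more than 0.72 rad (41 degrees; the stop is at 0.85), the other three are shut (below 0.15 rad), and all flaps are at rest (((value of joint flap_1 above 0.72 rad and value of joint each of flap_2, flap_3, flap_4 below 0.15 rad) or (value of joint flap_2 above 0.72 rad and value of joint each of flap_1, flap_3, flap_4 below 0.15 rad) or (value of joint flap_3 above 0.72 rad and value of joint each of flap_1, flap_2, flap_4 below 0.15 rad) or (value of joint flap_4 above 0.72 rad and value of joint each of flap_1, flap_2, flap_3 below 0.15 rad)) and velocity of joint flap_1 between -0.05 and 0.05 rad/s and velocity of joint flap_2 between -0.05 and 0.05 rad/s and velocity of joint flap_3 between -0.05 and 0.05 rad/s and velocity of joint flap_4 between -0.05 and 0.05 rad/s); the robot touches nothing.
It fails at once if a bystander is lifted, carried or pushed away (more than 25 mm) (distance of any of ink_black, ink_red, tape, ointment, wash_bottle, rinse_cup, machine from where it was at the start of the episode above 0.025 m).
It fails at once if a bystander is knocked over (angle between any of ink_black, ink_red, tape, ointment, wash_bottle, rinse_cup, machine's own z axis and vertical above 0.6 rad).
It also fails if it takes over 48 s, if anything falls off the work surface, if the arm or the gripper's body presses on something with over 40 N, if the wrist force passes 120 N, or if a joint passes its speed limit or range.

## Working session

There is one attempt and no reset: what is moved stays moved. The work goes in short steps, Python scripts to look and compute and a tool call to move; the robot and the scene stay as the last step left them, time stands still between calls to the robot, and variables do not carry over. Pictures are saved under pics/ and viewed, and the job is handed in when it is done.

Besides the shell and the picture viewer there is one more tool, called after ">>>" as name(argument=value, ...), one argument or row to a line, values as JSON. play_rows: Moves the arm, as the interface text tells. Its arguments: {"type":"object","properties":{"increments":{"type":"string"},"hand":{"type":"number"},"squeeze":{"type":"number"}},"required":["increments"]}

```bash
mkdir -p pics
python3 - <<'E'
from workcell import get_obs, camera, manip
import cv2
o=get_obs()
for k in o: print(k,o[k])
print(manip.finger_overhang)
for n in("side","top","wrist"):
    c=camera(n); cv2.imwrite(f"pics/{n}0.png",c["img"])
    print(n,{k:v for k,v in c.items() if k!="img"})
E
```

```text
clock 0.0
joint_pos [-1.29661289  0.33286802 -0.06469973  1.46093717  0.02159802  1.34990784
 -0.08850615]
joint_velocities [-0.00131758  0.00031611 -0.00179381 -0.00141515 -0.00129859 -0.00152548
 -0.00035327]
tau [-5.83805013e-04 -6.25453806e+01  4.88274184e-02 -3.91602337e+01
  1.61430269e-02  1.00747019e-02 -3.12023133e-05]
position [0.18267617 0.59732559 0.23852032]
ee_rot [-0.42090284  0.56881679  0.42026736  0.56803487]
ft_force [-0.30098825  0.70942427  1.03540717]
torque [-0.00857622  0.03426762  0.00970362]
grip_width 0.9989159109193949
0.008
side {'fov_y': 44.33670850079976, 'cx': 272.96237847406655, 'cy': 212.07594905239588, 'distortion': array([-0.1488372,  0.       ,  0.       ,  0.       ,  0.       ]), 'R': array([[ 0.92846071, -0.37142826, -0.00132518],
       [-0.28442982, -0.70868682, -0.64564902],
       [ 0.23887316,  0.59983667, -0.76363315]]), 't': array([-0.51401752,  0.22728753,  1.09189299])}
top {'fov_y': 44.97339348150517, 'cx': 278.6512791128178, 'cy': 208.68291356196167, 'distortion': array([-0.12994932,  0.        ,  0.        ,  0.        ,  0.        ]), 'R': array([[ 0.01134554, -0.99993393, -0.00184741],
       [-0.97861088, -0.01072405, -0.20544038],
       [ 0.20540699,  0.00413873, -0.97866789]]), 't': array([0.03866954, 0.55354054, 1.25023543])}
wrist {'fov_y': 71.52311171872476, 'cx': 276.84241618829344, 'cy': 213.82194525967694, 'distortion': array([-0.05644875,  0.        ,  0.        ,  0.        ,  0.        ]), 'tool_from_camera': array([[-2.63240121e-04, -2.71547427e-01,  9.62425023e-01,
        -1.34406471e-01],
       [-1.05698469e-03, -9.62424443e-01, -2.71547553e-01,
         6.85005514e-02],
       [ 9.99999407e-01, -1.08875073e-03, -3.36727473e-05,
        -1.85567536e-04],
       [ 0.00000000e+00,  0.00000000e+00,  0.00000000e+00,
         1.00000000e+00]])}
```

View pics/top0.png

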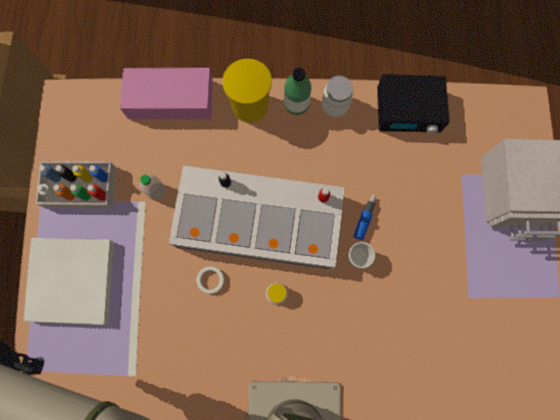

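View pics/side0.png

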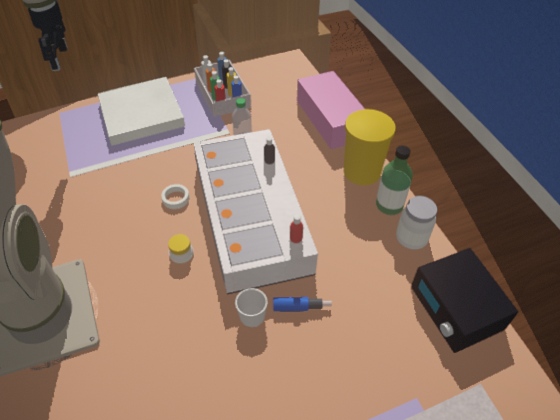

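The top view shows the four dots at about (194,232), (234,238), (273,243) and (313,249). I'll refine these by colour and project them onto z=0.083 from both cameras.

```bash
cat > h.py <<'E'
import numpy as np, cv2
from workcell import get_obs, camera
from scipy.spatial.transform import Rotation as Rn
def K(c):
    f=210/np.tan(np.radians(c["fov_y"]/2)); return np.array([[f,0,c["cx"]],[0,f,c["cy"]],[0,0,1]])
def plane(c,uv,z):
    p=cv2.undistortPoints(np.array([[uv]],float),K(c),c["distortion"])[0,0]
    R=np.array(c["R"]);t=np.array(c["t"]); C=-R.T@t; d=R.T@np.array([p[0],p[1],1])
    return C+d*(z-C[2])/d[2]
def dots(img):
    h=cv2.cvtColor(img,cv2.COLOR_BGR2HSV); m=cv2.inRange(h,(5,215,150),(14,255,255))
    n,l,s,ce=cv2.connectedComponentsWithStats(m)
    return [(s[i,4],ce[i]) for i in range(1,n) if 25<s[i,4]<2500]
E
python3 - <<'E'
from h import *
for n in("top","side"):
    c=camera(n)
    for a,u in dots(c["img"]): print(n,a,u.round(1),plane(c,u,.083).round(4))
c=camera("top")
for nm,uv,z in (("black",(224,178),.15),("red",(324,194),.15),("tape",(210,281),.015),("oint",(277,294),.045),("cup",(362,255),.06),("wash",(147,183),.12)): print(nm,plane(c,uv,z).round(3))
o=get_obs(); print(Rn.from_quat(o["ee_rot"]).as_matrix().round(3))
E
```

```text
black [0.608 0.178 0.15 ]
red [ 0.571 -0.064  0.15 ]
tape [0.368 0.221 0.015]
oint [0.336 0.047 0.045]
cup [ 0.435 -0.168  0.06 ]
wash [0.602 0.375 0.12 ]
[[-0.    -0.956  0.292]
 [-0.     0.292  0.956]
 [-1.    -0.    -0.   ]]
```

Run:
```python
from h import *
c=camera("top");s=camera("side")
print(cv2.cvtColor(c["img"],cv2.COLOR_BGR2HSV)[231:234,192:197].tolist())
print(cv2.cvtColor(s["img"],cv2.COLOR_BGR2HSV)[247,233:238].tolist())
a=cv2.resize(c["img"][160:275,165:355],None,fx=4,fy=4,interpolation=cv2.INTER_CUBIC)
cv2.imwrite("pics/crop.png",a)
```

```text
[[[15, 255, 177], [16, 255, 176], [16, 248, 180], [16, 255, 175], [15, 255, 177]], [[16, 255, 178], [15, 246, 179], [16, 255, 176], [16, 255, 176], [16, 248, 179]], [[16, 255, 179], [16, 255, 177], [16, 255, 175], [15, 255, 175], [16, 255, 177]]]
[[14, 169, 207], [14, 170, 207], [14, 169, 207], [14, 169, 207], [14, 171, 207]]
```

View pics/crop.png

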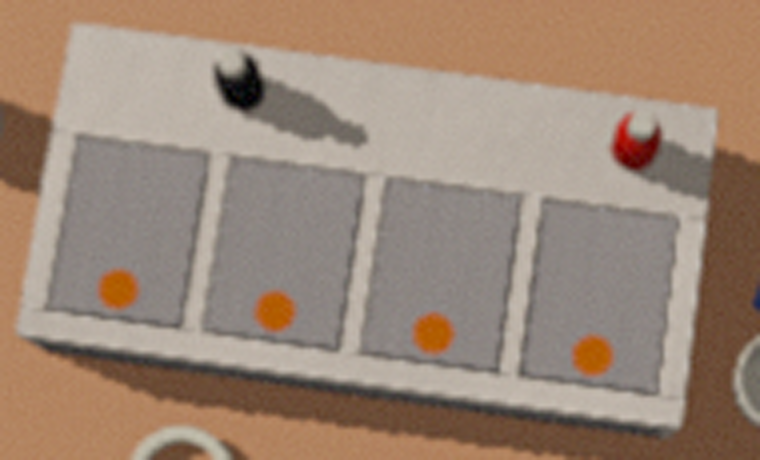

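In the crop, the dots are at (118,288), (275,310), (433,333) and (592,354). In the full image that is (194.5,232), (233.8,237.5), (273.3,243.3) and (313,248.5).

```bash
sed -i 's/(5,215,150),(14/(11,215,150),(18/' h.py
python3 - <<'E'
from h import *
c=camera("top")
P=[]
for a,u in dots(c["img"]): 
    p=plane(c,u,.083);P.append(p);print(a,u.round(1),p.round(4))
s=camera("side")
for u in ((211,155),(218.5,183),(226.5,213.5),(235.5,248)): print("side",plane(s,u,.083).round(4))
o=get_obs(); print(o["clock"])
E
```

```text
46 [194.1 231.9] [0.4857 0.2566 0.083 ]
50 [233.4 237.4] [0.4731 0.1571 0.083 ]
46 [272.8 243. ] [0.4603 0.0582 0.083 ]
52 [312.6 248.5] [ 0.4474 -0.0408  0.083 ]
side [0.4865 0.2533 0.083 ]
side [0.4743 0.1532 0.083 ]
side [0.4619 0.0552 0.083 ]
side [ 0.449  -0.0444  0.083 ]
0.5
```

Averaging both cameras, the pads are at about (.486,.255), (.474,.155), (.461,.0565) and (.448,-.0425), and the console yaw is about -7.3°. I'll align the tool with the console, shut the fingers and move above pad 1.

>>> play_rows(
  increments="0 0 0 -0.085; 0 0 0 -0.085; 0 -0.0287 -0.025 0; 0 -0.0287 -0.025 0; 0 -0.0287 -0.025 0; 0 -0.0287 -0.025 0; 0 -0.0287 -0.025 0; 0 -0.0287 -0.025 0; 0 -0.0287 -0.025 0; 0 -0.0287 -0.025 0; 0 -0.0287 -0.025 0; 0 -0.0287 -0.025 0; 0 -0.0287 -0.025 0; 0 -0.0287 -0.025 0; 0 0 0 0",
  hand=1,
)

```text
clock: 2.0
position: [0.4994, 0.2458, 0.2393]
ee_rot: [-0.47, 0.527, 0.471, 0.529]
ft_force: [0.9, 0.3, -0.4]
grip_width: 0.001
```

```bash
cat > tgt.py <<'E'
import sys
from h import *
x,y=map(float,sys.argv[1:3]); o=get_obs(); M=Rn.from_quat(o["ee_rot"]).as_matrix()
p=np.array(o["position"]); print("clk",o["clock"],p.round(4),"F",np.round(o["ft_force"],1),"g",round(o["grip_width"],2))
print(M.round(3).tolist()); print("tool delta to target:",(M.T@(np.array([x,y,p[2]])-p)).round(4),"tip z",round(p[2]-.008,4))
E
python3 tgt.py .486 .255
```

```text
clk 2.0 [0.4994 0.2458 0.2393] F [ 0.9  0.3 -0.4] g 0.0
[[0.001, -0.993, 0.116], [0.003, 0.116, 0.993], [-1.0, -0.001, 0.003]]
tool delta to target: [0.     0.0144 0.0076] tip z 0.2313
```

>>> play_rows(
  increments="0.03 0.007 0.004 0; 0.03 0.007 0.004 0; 0.03 0 0 0; 0.03 0 0 0; 0.005 0 0 0; 0 0 0 0",
)

```text
clock: 2.6
position: [0.4877, 0.2565, 0.1127]
ee_rot: [-0.469, 0.526, 0.47, 0.532]
ft_force: [0.6, 0.0, 0.5]
grip_width: -0.002
```

```bash
python3 tgt.py .486 .255
python3 - <<'E'
from h import *
cv2.imwrite("pics/w1.png",camera("wrist")["img"])
E
```

```text
clk 2.6 [0.4877 0.2565 0.1127] F [0.6 0.  0.5] g -0.0
[[0.005, -0.993, 0.119], [0.006, 0.119, 0.993], [-1.0, -0.004, 0.006]]
tool delta to target: [-0.      0.0015 -0.0017] tip z 0.1047
```

View pics/w1.png

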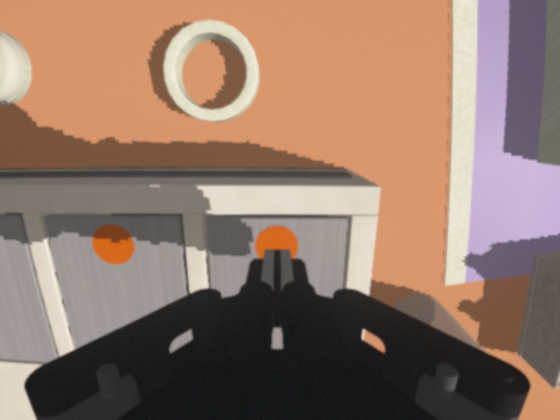

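The wrist view shows the shut fingertips at about (277,262), right at the dot (277,244). I'll check the dot's position from this camera.

Run:
```python
from h import *
o=get_obs(); c=camera("wrist"); M=Rn.from_quat(o["ee_rot"]).as_matrix(); T=np.array(c["tool_from_camera"])
C=M@T[:3,3]+o["position"]
for uv in ((277,243),(113,244)):
    p=cv2.undistortPoints(np.array([[uv]],float),K(c),c["distortion"])[0,0]
    d=M@T[:3,:3]@np.array([p[0],p[1],1]); print((C+d*(.083-C[2])/d[2]).round(4))
```

```text
[0.4841 0.2571 0.083 ]
[0.4728 0.1572 0.083 ]
```

>>> play_rows(
  increments="0.015 0.002 0 0; 0.005 0 0 0; 0.005 0 0 0; 0.005 0 0 0",
)

```text
clock: 3.1
position: [0.4886, 0.259, 0.0899]
ee_rot: [-0.469, 0.523, 0.47, 0.535]
ft_force: [-37.6, -19.7, 92.3]
grip_width: 0.001
```

Pad 1 is blocked: 92 N with the tip at z≈0.082. I'll back off, go to pad 2 and use gentler increments.

>>> play_rows(
  increments="-0.012 0 0 0; -0.01 0 0 0; 0 0 0 0",
)

```text
clock: 3.4
position: [0.4892, 0.259, 0.1144]
ee_rot: [-0.469, 0.522, 0.47, 0.536]
ft_force: [0.4, 0.3, 0.3]
grip_width: 0.002
```

```bash
python3 tgt.py .473 .156
```

```text
clk 3.4 [0.4892 0.259  0.1144] F [0.4 0.3 0.3] g 0.0
[[0.013, -0.993, 0.12], [0.014, 0.12, 0.993], [-1.0, -0.011, 0.015]]
tool delta to target: [-0.0016  0.0037 -0.1042] tip z 0.1064
```

>>> play_rows(
  increments="-0.002 0.002 -0.026 0; 0 0.002 -0.026 0; 0 0 -0.026 0; 0 0 -0.024 0; 0 0 0 0",
)

```text
clock: 3.9
position: [0.4714, 0.1554, 0.1115]
ee_rot: [-0.469, 0.522, 0.47, 0.534]
ft_force: [-0.4, 0.6, -0.6]
grip_width: 0.004
```

```bash
python3 tgt.py .473 .156
```

```text
clk 3.9 [0.4714 0.1554 0.1115] F [-0.4  0.6 -0.6] g 0.0
[[0.011, -0.993, 0.117], [0.013, 0.117, 0.993], [-1.0, -0.01, 0.014]]
tool delta to target: [ 0.     -0.0015  0.0008] tip z 0.1035
```

>>> play_rows(
  increments="0.016 -0.0015 0 0; 0 0 0 0; 0.002 0 0 0; 0.002 0 0 0; 0.002 0 0 0",
)

```text
clock: 4.4
position: [0.473, 0.1564, 0.0887]
ee_rot: [-0.469, 0.523, 0.471, 0.534]
ft_force: [-2.5, -2.1, 4.0]
grip_width: -0.001
```

>>> play_rows(
  increments="0.002 0 0 0; 0.002 0 0 0; 0.002 0 0 0",
)

```text
clock: 4.7
position: [0.4733, 0.1564, 0.0831]
ee_rot: [-0.469, 0.522, 0.47, 0.534]
ft_force: [-1.5, -1.9, 4.7]
grip_width: -0.002
```

Pad 2 gives with about 4.5 N, so this is the unlocked flap. I'll keep pushing.

>>> play_rows(
  increments="0.004 0 0 0; 0.004 0 0 0; 0.004 0 0 0; 0.004 0 0 0",
)

```text
clock: 5.1
position: [0.4766, 0.1573, 0.0683]
ee_rot: [-0.47, 0.52, 0.469, 0.537]
ft_force: [-0.8, -1.1, 5.2]
grip_width: -0.001
```

```bash
python3 tgt.py .473 .156
```

```text
clk 5.1 [0.4766 0.1573 0.0683] F [-0.8 -1.1  5.2] g -0.0
[[0.018, -0.993, 0.117], [0.015, 0.117, 0.993], [-1.0, -0.016, 0.017]]
tool delta to target: [-0.0001  0.0034 -0.0017] tip z 0.0603
```

Tip z is 0.060. I'll continue gently to the stop, correcting the x drift on the way.

>>> play_rows(
  increments="0.003 0.0015 0 0; 0.003 0.001 0 0; 0.003 0 0 0",
)

```text
clock: 5.4
position: [0.475, 0.1589, 0.0598]
ee_rot: [-0.47, 0.519, 0.47, 0.538]
ft_force: [-16.0, -6.1, 45.3]
grip_width: 0.0
```

The force jumped to 45 N at tip z≈0.052, which matches the expected stop. I'll retract and check.

>>> play_rows(
  increments="-0.015 0 0 0; -0.025 0 0 0; -0.04 0 0 0; -0.04 0 0 0; -0.04 0.02 0 0; 0 0.04 0 0; 0 0.04 0 0; 0 0 0 0",
)

```text
clock: 6.2
position: [0.3679, 0.1691, 0.2213]
ee_rot: [-0.47, 0.52, 0.47, 0.536]
ft_force: [-0.9, 0.2, -0.4]
grip_width: 0.004
```

```bash
python3 tgt.py .473 .156
python3 - <<'E'
from h import *
cv2.imwrite("pics/w2.png",camera("wrist")["img"])
a=camera("side")["img"][120:300,160:340]; cv2.imwrite("pics/s2.png",cv2.resize(a,None,fx=3.3,fy=3.3,interpolation=2))
E
```

```text
clk 6.2 [0.3679 0.1691 0.2213] F [-0.9  0.2 -0.4] g 0.0
[[0.017, -0.993, 0.116], [0.016, 0.116, 0.993], [-1.0, -0.015, 0.018]]
tool delta to target: [ 0.0016 -0.1059 -0.0008] tip z 0.2133
```

View pics/w2.png

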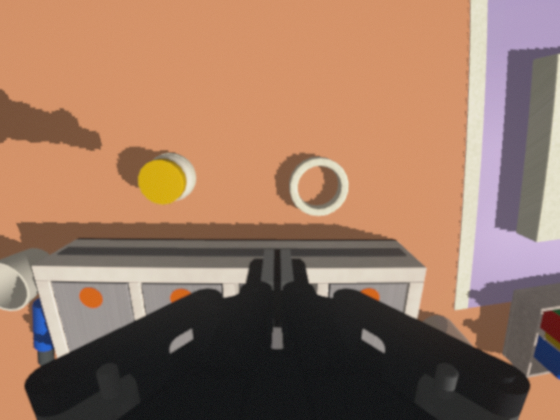

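View pics/s2.png

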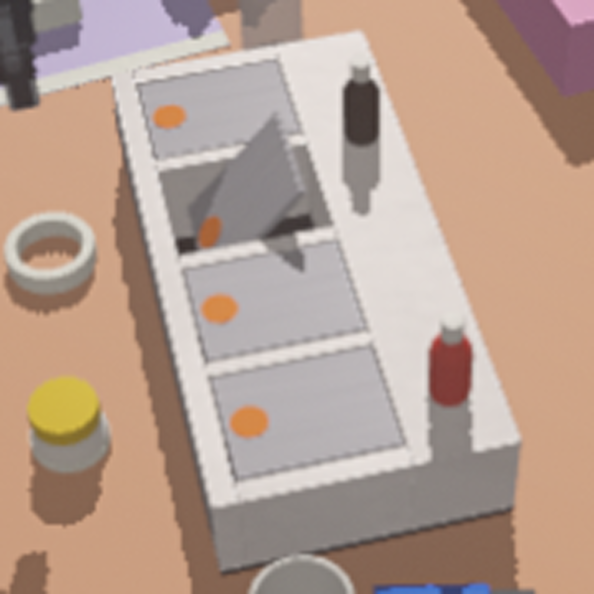

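The side view shows flap 2 standing steeply open, with its dot at crop (209,232) and its raised rear corners at (277,112) and (302,190). The other three flaps are shut. I'll estimate the angle by projecting a flap model.

Run:
```python
from h import *
c=camera("side")
ex=np.array([.992,-.128,0]);ey=np.array([.128,.992,0]);ez=np.array([0,0,1.])
pad=np.array([.4737,.1548,.083]); ax=pad+.038*ex-.003*ez
def pr(a,x,y):
    X=ax+ey*y+ex*(np.cos(a)*x+np.sin(a)*-.003*1)+0
    X=ax+ey*y+x*(np.cos(a)*ex+np.sin(a)*ez)+.003*(np.cos(a)*ez-np.sin(a)*ex)
    u=cv2.projectPoints(X[None],cv2.Rodrigues(np.array(c["R"]))[0],np.array(c["t"]),K(c),c["distortion"])[0][0,0]
    return ((u-[160,120])*3.3).round(0)
for a in (0,.6,.7,.75,.8,.85): print(a,pr(a,-.038,0),pr(a,.0555,.042),pr(a,.0555,-.042))
```

```text
0 [192. 207.] [304. 145.] [330. 224.]
0.6 [201. 226.] [288. 117.] [313. 197.]
0.7 [204. 228.] [283. 114.] [308. 194.]
0.75 [205. 229.] [280. 113.] [305. 192.]
0.8 [207. 230.] [277. 111.] [303. 191.]
0.85 [209. 231.] [274. 110.] [299. 190.]
```

The observed points fit 0.80–0.85 rad, which is clear of the 0.72 threshold, and the robot is well away from everything. I'll hand in.

```bash
python3 -c "
from workcell import workorder; print(workorder.hand_in())"
```

```text
the job is handed in; nothing more can be done
None
```

Flap 2, second from the left, is the unlocked one. I pushed it down to its open stop, retracted the arm and handed the job in at about 6.3 s on the robot's clock.

- **Finding the flap:** Flap 1 was blocked. Pressing it peaked at 92 N at the wrist, which is under the 120 N limit but harder than I intended, so I used smaller steps after that. Flap 2 gave way at about 4–5 N, so I did not press flaps 3 and 4.
- **Opening it:** The fingertip sank about 31 mm, then the force jumped to 45 N. Both fit the open stop.
- **Last checks:** The side picture fits flap 2 at about 0.80–0.85 rad, above the 0.72 needed, with the other three flaps shut. The force read about zero with the gripper 0.21 m above the table, clear of the console. No bystander I could see had visibly moved, but I did not measure their positions again. The wash bottle, rinse cup and machine were only partly in view, if at all. None of the checks disagreed.

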